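Sort the mixed-up display ornaments on the market stall

ROBOT

A 6-joint arm with a two-finger parallel gripper is mounted at the origin on the work surface. World frame = base frame: x ahead of the robot, y to its left, z up, the work surface at z = 0. Lengths are in m, angles in rad, forces in N, time in s.
With the tool pointing down it reaches from about 0.25 to 0.775 m from the base axis. Payload 4 kg.
Tool frame: the origin (TCP) lies midway between the tips of the shut fingers; the grasp point (between the pads) lies 19 mm behind it; z points along the fingers, x is the direction in which the jaws open and shut, and the axes are right-handed (so a half turn about z gives the same grasp; the last joint's range is limited). The gripper opens to 94 mm and grips with 3 to 60 N. Pads are 16 mm wide; open, the fingers measure 119 mm over their backs; the gripper's body (75 mm by 177 mm) begins 78 mm behind the grasp point.
Start: joints at [1.097, 0.087, 1.371, -0, 1.684, -0.103], TCP at [0.199, 0.513, 0.206] pointing down, gripper open.
Joint ranges: [-3.1, 3.1], [-0.76, 2.03], [0.27, 2.55], [-1.08, 4.22], [0.17, 2.65], [-2.57, 2.57]. Speed limits (rad/s): [2.79, 2.79, 3.14, 3.14, 3.14, 3.14].

INTERFACE

Orientations are given as [roll, pitch, yaw] about the fixed x, y, z axes, in that order (R = Rz(yaw) Ry(pitch) Rx(roll)).
In Python, from bench import robot gives the robot as it stands.
- The arm moves only by the shell command python3 -m handwheel 'ROWS'. ROWS is a JSON object of lists of equal length, an entry for each row: "delta_pos": the shift along the tool's x, y, z in mm, a list of three; "rotation": the turn, a rotation vector about the tool's x, y, z in rad, a list of three; "claw": the closure, from -1 (fully open) to 1 (shut). In form: {"delta_pos": [[tx, ty, tz], ...], "rotation": [[wx, wy, wz], ...], "claw": [claw, ...]}. A call has exactly 8 rows; each row shifts and turns the commanded pose from where the row before left it, along the tool's axes as they then stand; what a row does not reach is not made up. A row lasts 1/8 s, in which the tool goes at most 62.5 mm and 10.7 degrees, less where a joint would pass 70% of its speed; a pose out of reach is approached as far as the arm can. A call with a gripper value outside its range is refused whole. The fingers move at their own pace and stop on an object; the grip force is fixed at half the most. Time passes only in rows, so rows that do not move let the fingers close, or fill a call up. It gives the time, the measured TCP pose, the force and the opening at its end, in the units of the state.
- robot.get_obs(): the state, without advancing time (a new reading comes with each control period).
- robot.snapshot(name): name is "scene" or "top"; returns a dict with "color" (384x512x3 uint8, red, green, blue), "intrinsics" (3x3 intrinsics, pixels), "eye" and "rotation" of the camera in the world. Camera axes: x right, y down, z forward; pixel columns grow to the right and rows downward; lengths in m; the calibration is good to about 2 mm. A picture is of the moment at which its call begins. There is no depth.
- robot.close_job(): hands the job in, once; it reports no verdict.
The state is a dict: "time": time; "joint_positions": joint angles; "qvel": joint speeds; "joint_torque": joint torques, N m; "tool_pos": TCP position; "ee_rot": TCP orientation; "wrist_force": force on the tool from outside, world axes, zero at the start; "wrist_torque": the same for the moment, N m; "width": finger opening in m.
Only numpy, scipy, OpenCV 4.12 (cv2) and the standard library are available. Lean on these libraries where they do the work, as an engineer would, in place of code of your own. Each camera call takes 0.05 s, during which the arm holds its last target.

TASK

The three large gold ornaments (bell, star and drum) stand in each other's trays: move them so that each stands upright in the front bay of the tray whose back bay holds small ones of its own kind. Park one in the front bay of the empty spare tray on the way, and set each one down gently instead of dropping it. Leave the pine cone, the jar and the cardboard roll where they are.

Things in the scene. Friction and masses are not known exactly. Their poses are not given: they have to be found in the camera images.
- bell: The large bell: gold metal, standing mouth down, 86 mm high; mouth 56 mm in diameter, flaring in to 37 mm at 40 mm up; on top an upright round stem 20 mm in diameter from 56 to 86 mm above the underside, the place to grip it. About 0.15 kg. Starts upright in the front bay of a wrong tray. Origin at the centre of its underside, z up.
- drum: The large toy drum: upright gold cylinder 62 mm high, 52 mm in diameter, with 6 mm high hoops 56 mm in diameter at foot and top, white zigzag cord and a pale drumhead. Grip across its side 40 to 48 mm above the underside. About 0.12 kg. Starts upright in the front bay of a wrong tray. Origin at the centre of its underside, z up.
- star: The large star: gold five-pointed star standing upright on a round foot 56 mm in diameter and 8 mm thick; 92 mm high over all, about 76 mm wide along its y. Its flat round hub, 16 mm thick along its x (faces look along +-x) and 36 mm in diameter, is centred 52 mm above the underside: pinch the hub across its x. About 0.12 kg. Starts upright in the front bay of a wrong tray. Origin at the centre of its underside, z up.
- tray_bell: White tray, fixed, 176 (its x) x 88 mm, rim 18 mm high, floor 4 mm, walls 4 mm. A cross wall parts the front bay (-x end, nearer the robot, 80 x 80 mm inside) from the back bay (84 x 80 mm, centre at x = +86 mm). Origin: under the centre of the FRONT bay, at table level; z up. Its back bay holds two small gold bells lying on their sides (stock, fixed, under 45 mm high): the bell's tray.
- tray_star: White tray, fixed, 176 (its x) x 88 mm, rim 18 mm high, floor 4 mm, walls 4 mm. A cross wall parts the front bay (-x end, nearer the robot, 80 x 80 mm inside) from the back bay (84 x 80 mm, centre at x = +86 mm). Origin: under the centre of the FRONT bay, at table level; z up. Its back bay holds four small flat gold stars (stock, fixed, under 40 mm high): the star's tray.
- tray_drum: White tray, fixed, 176 (its x) x 88 mm, rim 18 mm high, floor 4 mm, walls 4 mm. A cross wall parts the front bay (-x end, nearer the robot, 80 x 80 mm inside) from the back bay (84 x 80 mm, centre at x = +86 mm). Origin: under the centre of the FRONT bay, at table level; z up. Its back bay holds four small upright gold drums with pale heads (stock, fixed, 42 mm high): the drum's tray.
- tray_spare: White tray, fixed, 176 (its x) x 88 mm, rim 18 mm high, floor 4 mm, walls 4 mm. A cross wall parts the front bay (-x end, nearer the robot, 80 x 80 mm inside) from the back bay (84 x 80 mm, centre at x = +86 mm). Origin: under the centre of the FRONT bay, at table level; z up. Both its bays are empty at the start: the spare tray.
- pinecone: Brown pine cone standing between the trays, 48 mm wide, 62 mm high. Not to be moved. Origin at the centre of its underside.
- jar: Small glass jar with a steel lid standing between the trays, 46 mm in diameter, 70 mm high. Not to be moved. Origin at the centre of its underside.
- roll: Cardboard tube roll standing on end between the trays, 52 mm in diameter, 45 mm high, 26 mm bore. Not to be moved. Origin at the centre of its underside.

How it is judged:
On the way:
1. One of the large ornaments is parked upright and released in the front bay of the spare tray (((horizontal distance between bell and tray_spare below 0.018 m and z of bell in the frame of tray_spare below 0.01 m and angle between bell's own z axis and vertical below 0.15 rad and contact force between bell and the fingers below 0.05 N) or (horizontal distance between star and tray_spare below 0.018 m and z of star in the frame of tray_spare below 0.01 m and angle between star's own z axis and vertical below 0.15 rad and contact force between star and the fingers below 0.05 N) or (horizontal distance between drum and tray_spare below 0.018 m and z of drum in the frame of tray_spare below 0.01 m and angle between drum's own z axis and vertical below 0.15 rad and contact force between drum and the fingers below 0.05 N))), for 0.2 s.
At the end, for the whole second after the job is handed in: Bell, star and drum each stand upright (within 0.15 rad) and at rest on the floor of the front bay of their own kind's tray: within 18 mm of the bay's centre, that is anywhere inside its walls, and underside less than 10 mm above table level (the bay floor is at 4 mm) (horizontal distance between bell and tray_bell below 0.018 m and z of bell in the frame of tray_bell below 0.01 m and angle between each of bell, star, drum's own z axis and vertical below 0.15 rad and linear speed of each of bell, star, drum below 0.02 m/s and angular speed of each of bell, star, drum below 0.2 rad/s and horizontal distance between star and tray_star below 0.018 m and z of star in the frame of tray_star below 0.01 m and horizontal distance between drum and tray_drum below 0.018 m and z of drum in the frame of tray_drum below 0.01 m); the robot touches nothing.
It fails at once if A large ornament falls freely or is flung (over 0.9 m/s out of the fingers, a drop of about 40 mm) ((linear speed of bell above 0.9 m/s and contact force between bell and the fingers below 0.05 N) or (linear speed of star above 0.9 m/s and contact force between star and the fingers below 0.05 N) or (linear speed of drum above 0.9 m/s and contact force between drum and the fingers below 0.05 N)).
It fails at once if The pine cone, the jar or the roll is moved by more than 25 mm (distance of any of pinecone, jar, roll from where it was at the start of the episode above 0.025 m).
It also fails if it takes over 117 s, if anything falls off the work surface, if the arm or the gripper's body presses on something with over 40 N, if the wrist force passes 120 N, or if a joint passes its speed limit or range.

## Working session

There is one attempt and no reset: what is moved stays moved. The work goes in short steps, Python scripts to look and compute and a shell command to move; the robot and the scene stay as the last step left them, time stands still between calls to the robot, and variables do not carry over. Pictures are saved under pics/ and viewed, and the job is handed in when it is done.

```bash
mkdir -p pics; ls
python3 - <<'E'
from bench import robot
import cv2
o=robot.get_obs()
print({k:o[k] for k in('time','joint_positions','tool_pos','ee_rot','wrist_force','width')})
for n in('top','scene'):
    s=robot.snapshot(n); cv2.imwrite(f'pics/{n}0.png',s['color'][:,:,::-1]); print(n,s['intrinsics'],s['eye'],s['rotation'])
E
```

```text
pics
{'time': 0.0, 'joint_positions': array([ 1.09691712e+00,  8.79636293e-02,  1.37222395e+00,  1.98500563e-05,
        1.68358565e+00, -1.03115004e-01]), 'tool_pos': array([0.19904045, 0.51214734, 0.20431483]), 'ee_rot': array([-3.14134858e+00,  2.16696110e-03,  1.20003460e+00]), 'wrist_force': array([ 0.17498671, -0.61170762,  0.94552096]), 'width': 0.09397628927992539}
top [[382.00876482   0.         259.01799343]
 [  0.         382.00876482 194.16866316]
 [  0.           0.           1.        ]] [0.3379183  0.01868265 0.94084752] [-2.96723602 -0.03690661 -1.54849706]
scene [[373.11587721   0.         252.56377609]
 [  0.         373.11587721 188.90830451]
 [  0.           0.           1.        ]] [1.11950459 0.21030468 0.87822914] [-2.49769794 -0.00304087  1.93215159]
```

View pics/top0.png

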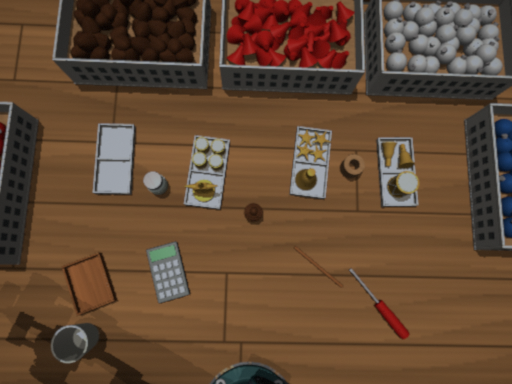

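View pics/scene0.png

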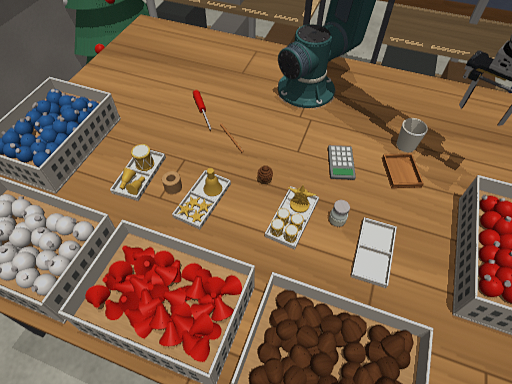

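Top view: spare tray around (114,160), star standing in the drums' tray (208,172), bell in the stars' tray (312,162), drum in the bells' tray (398,172). I'll measure the trays next.

```bash
cat > h.py <<'E'
import numpy as np, cv2
from scipy.spatial.transform import Rotation as Ro
from bench import robot
def rot(r):
    r=np.asarray(r)
    return r if r.shape==(3,3) else Ro.from_euler('xyz',r).as_matrix()
def ray(s,uv,z):
    d=rot(s['rotation'])@np.linalg.inv(s['intrinsics'])@np.array([uv[0],uv[1],1.])
    e=np.asarray(s['eye']); return e+d*(z-e[2])/d[2]
def proj(s,p):
    c=rot(s['rotation']).T@(np.asarray(p)-s['eye']); q=s['intrinsics']@c; return q[:2]/q[2]
E
python3 - <<'E'
from h import *
s=robot.snapshot('top'); im=cv2.cvtColor(s['color'],cv2.COLOR_RGB2BGR)
hsv=cv2.cvtColor(im,cv2.COLOR_BGR2HSV)
print(proj(s,[0,0,0]),proj(s,[.4,0,0]),proj(s,[.4,.2,0]))
o=robot.get_obs()
w=((hsv[...,1]<60)&(hsv[...,2]>110)).astype(np.uint8)
w[:100]=0;w[230:]=0;w[:,:80]=0;w[:,450:]=0
big=cv2.resize(im[110:225,80:440],None,fx=2.2,fy=2.2,interpolation=cv2.INTER_CUBIC); cv2.imwrite('pics/crop0.png',big)
cv2.imwrite('pics/w0.png',cv2.resize(w[110:225,80:440]*255,None,fx=2.2,fy=2.2))
for n,(a,b) in dict(spare=(88,140),drumt=(178,236),start=(285,338),bellt=(372,425)).items():
    m=w.copy();m[:,:a]=0;m[:,b:]=0
    n_,lab,st,_=cv2.connectedComponentsWithStats(m)
    pts=np.argwhere(m)[:,::-1]
    k=np.isin(lab,[i for i in range(1,n_) if st[i,4]>60])
    if n=='spare': k&=(np.arange(384)[:,None]<200)
    pts=np.argwhere(k)[:,::-1].astype(np.float32)
    W=np.array([ray(s,p,.018)[:2] for p in pts],np.float32)
    (c,sz,ang)=cv2.minAreaRect(W); print(n,c,sz,ang, cv2.boxPoints((c,sz,ang)).round(3).tolist())
E
```

```text
[248.63658677 412.67040009] [253.04074891 235.94678413] [171.00085469 233.91063804]
spare (0.5837938785552979, 0.34950265288352966) (0.17585821449756622, 0.08929025381803513) 1.1181817054748535 [[0.4950000047683716, 0.3919999897480011], [0.4970000088214874, 0.30300000309944153], [0.6729999780654907, 0.3070000112056732], [0.6710000038146973, 0.3959999978542328]]
drumt (0.5563371181488037, 0.11926314234733582) (0.08916229009628296, 0.17699454724788666) 84.25752258300781 [[0.46399998664855957, 0.08399999886751175], [0.6399999856948853, 0.06599999964237213], [0.6489999890327454, 0.1550000011920929], [0.4729999899864197, 0.1720000058412552]]
start (0.5894108414649963, -0.13965095579624176) (0.08986232429742813, 0.17722342908382416) 84.03463745117188 [[0.4970000088214874, -0.17499999701976776], [0.6729999780654907, -0.1940000057220459], [0.6819999814033508, -0.10400000214576721], [0.5059999823570251, -0.0860000029206276]]
bellt (0.5718445777893066, -0.3605789542198181) (0.17626702785491943, 0.09166528284549713) 2.272864580154419 [[0.4819999933242798, -0.3179999887943268], [0.4860000014305115, -0.4099999964237213], [0.6620000004768372, -0.40299999713897705], [0.6579999923706055, -0.3109999895095825]]
```

View pics/crop0.png

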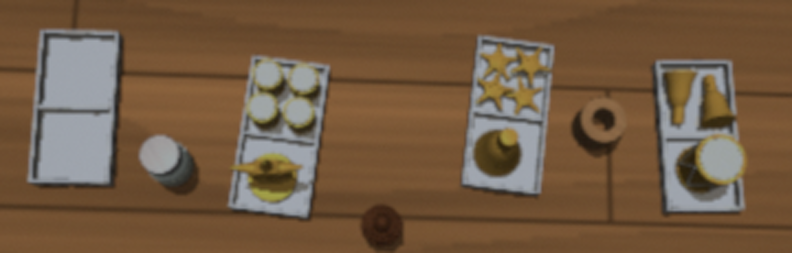

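View pics/w0.png

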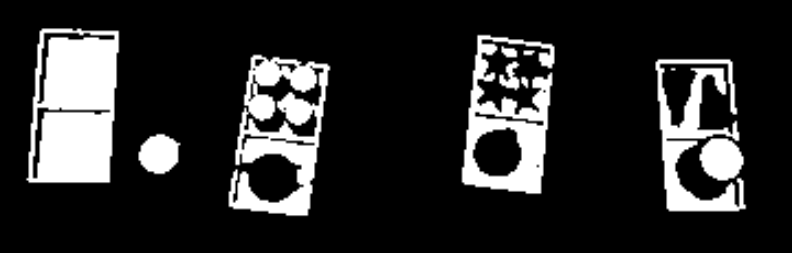

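Run:
```python
from h import *
s=robot.snapshot('top'); im=cv2.cvtColor(s['color'],cv2.COLOR_RGB2BGR)
hsv=cv2.cvtColor(im,cv2.COLOR_BGR2HSV)
tiles=[im[165:215,180:235],im[155:205,280:335],im[155:215,375:430],im[165:230,140:270],im[140:190,335:375]]
for i,(y,x,y2,x2) in enumerate([(165,180,215,235),(155,282,205,337),(160,373,210,428)]):
    t=cv2.resize(im[y:y2,x:x2],None,fx=7,fy=7,interpolation=cv2.INTER_NEAREST)
    for k in range(0,55,10):
        cv2.putText(t,str(x+k),(k*7,10),0,.4,(0,255,0),1);cv2.putText(t,str(y+k),(0,k*7+10),0,.4,(0,255,0),1)
    tiles[i]=t
cv2.imwrite('pics/z0.png',np.hstack([tiles[0],tiles[1]]));cv2.imwrite('pics/z1.png',tiles[2])
```

```text
(no output)
```

View pics/z0.png

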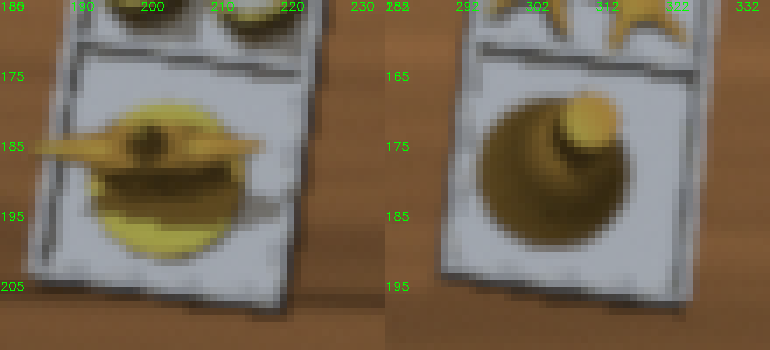

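View pics/z1.png

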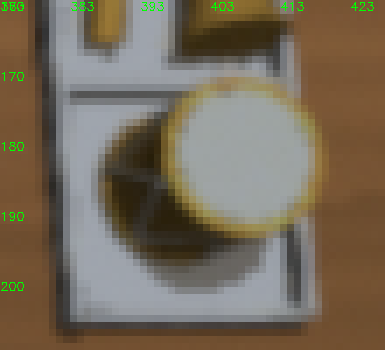

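Run:
```python
from h import *
s=robot.snapshot('top')
r=lambda u,v,z:ray(s,(u+0,v+0),z)[:2].round(4)
# image coords of crop edges: subtract .5 for pixel centre convention
h=.5
a,b=r(185.1-h,186.4-h,.068),r(217.7-h,185.7-h,.068)
print('star tips',a,b,np.linalg.norm(a-b),(a+b)/2,'dir yaw of y',np.degrees(np.arctan2(*(a-b)[::-1])),'foot',r(203.9-h,190.6-h,.012))
print('bell mouth',r(306.2-h,179.6-h,.006),'stem',r(311.5-h,172.3-h,.09), 'mouth dia',r(295.6,180,.006)-r(316.7,180,.006))
print('drum head',r(407.9-h,182.5-h,.066),'dia',r(396.1,182,.066)-r(419.6,182,.066))
for n,u,v,z in(('jar',154.5,181,.07),('pine',254,212,.05),('roll',353.5,165,.045)):print(n,r(u,v,z))
# bays
for n,p in dict(spare=(.54,.3487),drumt=(.5125,.1237),start=(.5456,-.1351),bellt=(.5278,-.3615)).items(): print(n,p,'r',np.hypot(*p))
```

```text
star tips [0.5069 0.1625] [0.5108 0.0875] 0.07510133154611842 [0.50885 0.125  ] dir yaw of y 92.97669946811176 foot [0.5086 0.1252]
bell mouth [ 0.5453 -0.1288] stem [ 0.5442 -0.1277] mouth dia [-0.0016  0.0533]
drum head [ 0.5323 -0.362 ] dia [-0.0017  0.0567]
jar [0.516  0.2318]
pine [4.528e-01 1.000e-04]
roll [ 0.5754 -0.2397]
spare (0.54, 0.3487) r 0.6427998833229515
drumt (0.5125, 0.1237) r 0.5272171658813851
start (0.5456, -0.1351) r 0.5620777259418843
bellt (0.5278, -0.3615) r 0.6397304823126689
```

```bash
cat > to.py <<'E'
import sys
from h import *
# usage: to.py x y z yaw -> turn about tool z, then shift in tool axes after the turn (mm)
o=robot.get_obs(); x,y,z,yaw=map(float,sys.argv[1:5])
p=np.array(o['tool_pos']); R=Ro.from_euler('xyz',[np.pi,0,yaw])
Rn=Ro.from_euler('xyz',o['ee_rot'])
print('t',round(o['time'],2),'pos',p.round(4),'rpy',np.round(o['ee_rot'],4),'w',round(o['width'],4),'F',np.round(o['wrist_force'],2))
print('rotvec',(Rn.inv()*R).as_rotvec().round(3),'shift after turn mm',(R.inv().apply(np.array([x,y,z])-p)*1000).round(1))
E
python3 to.py .5088 .125 .19 .052
python3 -m handwheel '{"delta_pos":[[0,0,0],[0,0,0],[0,0,0],[0,0,0],[0,0,0],[0,0,0],[0,0,0],[0,0,0]],"rotation":[[0,0,0.16],[0,0,0.16],[0,0,0.16],[0,0,0.16],[0,0,0.16],[0,0,0.16],[0,0,0.16],[0,0,0.028]],"claw":[0,0,0,0,0,0,0,0]}'
python3 to.py .5088 .125 .19 .052
```

```text
t 0.25 pos [0.1992 0.5124 0.2049] rpy [-3.1415e+00  1.0000e-03  1.2000e+00] w 0.0941 F [-0.6  -0.99  0.36]
rotvec [0.000e+00 1.000e-03 1.148e+00] shift after turn mm [289.  403.   14.9]
time: 1.25
tool_pos: [0.1993, 0.5125, 0.2053]
ee_rot: [3.141, 0.0, 0.052]
wrist_force: [-0.2, 0.9, 0.2]
width: 0.0471
t 1.25 pos [0.1993 0.5125 0.2053] rpy [3.1413e+00 2.0000e-04 5.2300e-02] w 0.0471 F [-0.17  0.9   0.2 ]
rotvec [0. 0. 0.] shift after turn mm [289.  403.1  15.3]
```

```bash
python3 -m handwheel '{"delta_pos":[[34,47,0],[34,47,0],[34,47,0],[34,47,0],[34,47,0],[34,47,0],[34,47,0],[34,47,0]],"rotation":[[0,0,0],[0,0,0],[0,0,0],[0,0,0],[0,0,0],[0,0,0],[0,0,0],[0,0,0]],"claw":[0,0,0,0,0,0,0,0]}'
python3 -m handwheel '{"delta_pos":[[17,27,0],[0,0,15],[0,0,40],[0,0,30],[0,0,0],[0,0,0],[0,0,0],[0,0,0]],"rotation":[[0,0,0],[0,0,0],[0,0,0],[0,0,0],[0,0,0],[0,0,0],[0,0,0],[0,0,0]],"claw":[0,0,0,0,0,0,0,0]}'
python3 to.py .5088 .125 .037 .052
python3 - <<'E'
from h import *
for n in('top','scene'):
    s=robot.snapshot(n); im=s['color'][:,:,::-1]; a=im[140:230,160:260] if n=='top' else im[130:260,240:340]
    cv2.imwrite(f'pics/{n}1.png',cv2.resize(a,None,fx=5,fy=4.5))
E
```

```text
time: 2.25
tool_pos: [0.4914, 0.1497, 0.2056]
ee_rot: [-3.141, -0.001, 0.054]
wrist_force: [-0.1, 0.1, 0.7]
width: 0.0468
time: 3.25
tool_pos: [0.5096, 0.1255, 0.122]
ee_rot: [-3.141, -0.003, 0.052]
wrist_force: [-0.2, 0.0, -2.0]
width: 0.047
t 3.25 pos [0.5096 0.1255 0.122 ] rpy [-3.1412e+00 -2.7000e-03  5.2400e-02] w 0.047 F [-0.17  0.04 -2.02]
rotvec [-0.    -0.003  0.   ] shift after turn mm [-0.8  0.4 85. ]
```

View pics/scene1.png

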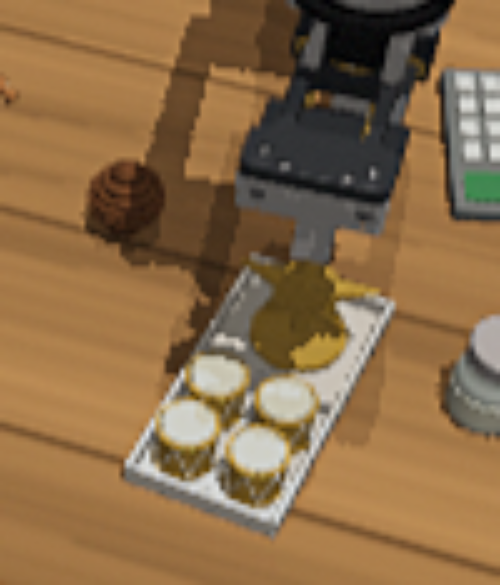

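Fingers are straddling the star along x, hub centred below. Descending and gripping.

```bash
python3 -m handwheel '{"delta_pos":[[0,0,30],[0,0,30],[0,0,15],[0,0,10],[0,0,0],[0,0,0],[0,0,0],[0,0,0]],"rotation":[[0,0,0],[0,0,0],[0,0,0],[0,0,0],[0,0,0],[0,0,0],[0,0,0],[0,0,0]],"claw":[0,0,0,0,0,1,1,1]}'
python3 -m handwheel '{"delta_pos":[[0,0,0],[0,0,0],[0,0,0],[0,0,-10],[0,0,-40],[0,0,-50],[0,0,-30],[0,0,0]],"rotation":[[0,0,0],[0,0,0],[0,0,0],[0,0,0],[0,0,0],[0,0,0],[0,0,0],[0,0,0]],"claw":[1,1,1,1,1,1,1,1]}'
python3 to.py .543 .349 .167 .052
python3 - <<'E'
from h import *
for n in('top','scene'):
    s=robot.snapshot(n); im=s['color'][:,:,::-1]; a=im[130:230,160:270] if n=='top' else im[100:260,220:420]
    cv2.imwrite(f'pics/{n}2.png',cv2.resize(a,None,fx=3.5,fy=3.5))
E
```

```text
time: 4.35
tool_pos: [0.5093, 0.1253, 0.0362]
ee_rot: [-3.141, -0.001, 0.052]
wrist_force: [-1.2, -0.0, 0.4]
width: 0.0202
time: 5.35
tool_pos: [0.5108, 0.1254, 0.1688]
ee_rot: [-3.141, -0.007, 0.052]
wrist_force: [0.1, -1.0, -1.6]
width: 0.0173
t 5.35 pos [0.5108 0.1254 0.1688] rpy [-3.141 -0.007  0.052] w 0.0173 F [ 0.06 -1.03 -1.57]
rotvec [-0.001 -0.007 -0.   ] shift after turn mm [  43.8 -221.6    1.8]
```

View pics/scene2.png

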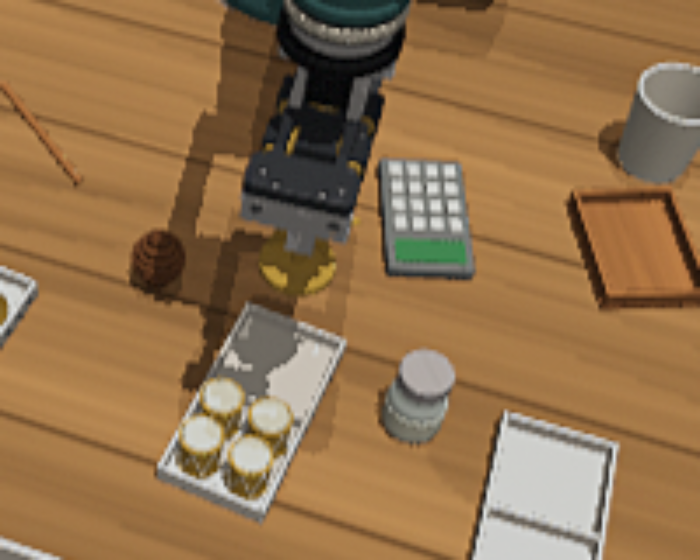

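Star lifted, 17 mm between pads. Carry to the spare tray.

```bash
python3 -m handwheel '{"delta_pos":[[6.8,-37,0],[6.8,-37,0],[6.8,-37,0],[6.8,-37,0],[6.8,-37,0],[6.8,-37,0],[0,0,0],[0,0,0]],"rotation":[[0,0,0],[0,0,0],[0,0,0],[0,0,0],[0,0,0],[0,0,0],[0,0,0],[0,0,0]],"claw":[1,1,1,1,1,1,1,1]}'
python3 to.py .540 .349 .037 .052
```

```text
time: 6.45
tool_pos: [0.5372, 0.3481, 0.163]
ee_rot: [3.139, 0.004, 0.052]
wrist_force: [0.1, -0.3, -1.0]
width: 0.0169
t 6.45 pos [0.5372 0.3481 0.163 ] rpy [3.1392 0.0037 0.052 ] w 0.0169 F [ 0.1  -0.33 -1.03]
rotvec [0.002 0.004 0.   ] shift after turn mm [  2.9  -0.7 126. ]
```

```bash
python3 -m handwheel '{"delta_pos":[[2,0,0],[0,0,30],[0,0,35],[0,0,35],[0,0,15],[0,0,5],[0,0,0],[0,0,0]],"rotation":[[0,0,0],[0,0,0],[0,0,0],[0,0,0],[0,0,0],[0,0,0],[0,0,0],[0,0,0]],"claw":[1,1,1,1,1,1,1,1]}'
python3 to.py .540 .349 .037 .052
python3 - <<'E'
from h import *
for n in('top','scene'):
    s=robot.snapshot(n); im=s['color'][:,:,::-1]; a=im[110:230,60:220] if n=='top' else im[160:300,300:440]
    cv2.imwrite(f'pics/{n}3.png',cv2.resize(a,None,fx=4,fy=4))
E
```

```text
time: 7.45
tool_pos: [0.5412, 0.3497, 0.0475]
ee_rot: [-3.14, -0.003, 0.052]
wrist_force: [-0.1, -0.8, -0.8]
width: 0.0171
t 7.45 pos [0.5412 0.3497 0.0475] rpy [-3.1401e+00 -3.1000e-03  5.2000e-02] w 0.0171 F [-0.07 -0.78 -0.78]
rotvec [-0.001 -0.003 -0.   ] shift after turn mm [-1.2  0.6 10.5]
```

View pics/scene3.png

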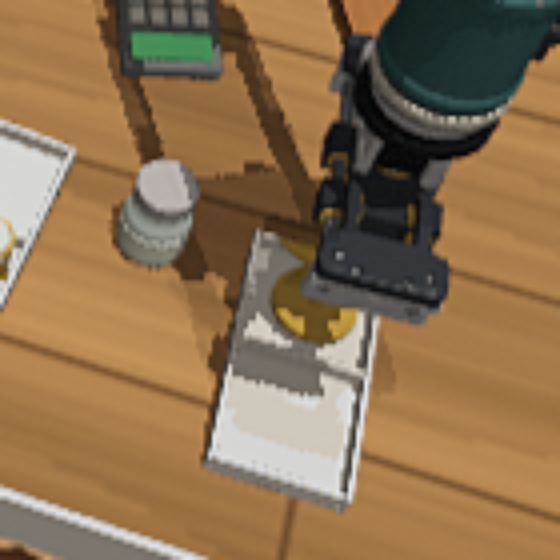

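Star's foot is inside the spare's front bay, about 10 mm above the floor.

```bash
python3 -m handwheel '{"delta_pos":[[0,0,4],[0,0,3],[0,0,2],[0,0,0.5],[0,0,0],[0,0,0],[0,0,0],[0,0,0]],"rotation":[[0,0,0],[0,0,0],[0,0,0],[0,0,0],[0,0,0],[0,0,0],[0,0,0],[0,0,0]],"claw":[1,1,1,1,1,1,1,1]}'
```

```text
time: 8.55
tool_pos: [0.5401, 0.3492, 0.036]
ee_rot: [-3.141, -0.0, 0.052]
wrist_force: [0.5, -0.7, -0.6]
width: 0.0166
```

```bash
python3 -m handwheel '{"delta_pos":[[0,0,0.5],[0,0,0],[0,0,0],[0,0,0],[0,0,0],[0,0,-10],[0,0,-50],[0,0,-60]],"rotation":[[0,0,0],[0,0,0],[0,0,0],[0,0,0],[0,0,0],[0,0,0],[0,0,0],[0,0,0]],"claw":[1,0.4,0.2,0,0,0,0,0]}'
python3 - <<'E'
from h import *
for n in('top','scene'):
    s=robot.snapshot(n); im=s['color'][:,:,::-1]; a=im[110:230,60:220] if n=='top' else im[160:300,300:440]
    cv2.imwrite(f'pics/{n}4.png',cv2.resize(a,None,fx=4,fy=4))
E
python3 to.py .532 -.362 .18 -1.53
```

```text
time: 9.55
tool_pos: [0.5393, 0.3487, 0.1558]
ee_rot: [3.14, 0.003, 0.052]
wrist_force: [-0.3, -0.2, 0.5]
width: 0.047
t 9.65 pos [0.5441 0.3514 0.1665] rpy [-3.1339 -0.0163  0.052 ] w 0.0467 F [-0.17 -0.5   0.35]
rotvec [-0.019 -0.007  1.582] shift after turn mm [712.3  41.2 -13.5]
```

View pics/scene4.png

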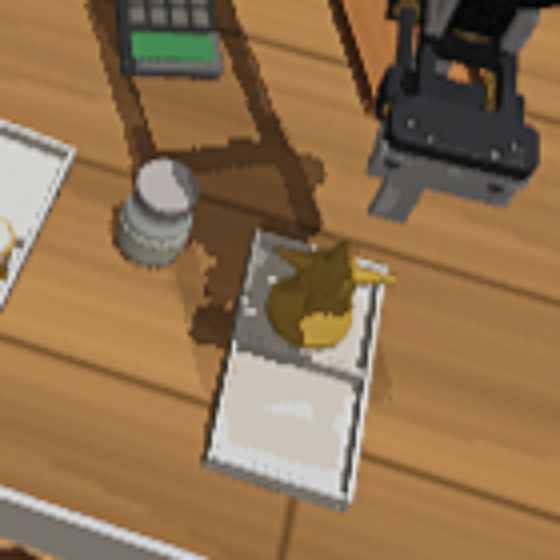

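Star stands upright in the spare's front bay, centred. Turn and head for the drum.

```bash
python3 -m handwheel '{"delta_pos":[[0,0,0],[0,0,0],[0,0,0],[0,0,0],[0,0,0],[0,0,0],[0,0,0],[0,0,0]],"rotation":[[0,0,0.18],[0,0,0.18],[0,0,0.18],[0,0,0.18],[0,0,0.18],[0,0,0.18],[0,0,0.18],[0,0,0.18]],"claw":[-0.5,-0.5,-0.5,-0.5,-0.5,-0.5,-0.5,-0.5]}'
python3 to.py .532 -.362 .16 -1.53
```

```text
time: 10.65
tool_pos: [0.5401, 0.3492, 0.156]
ee_rot: [-3.141, 0.0, -1.394]
wrist_force: [-0.7, 0.1, -0.5]
width: 0.0704
t 10.65 pos [0.5401 0.3492 0.156 ] rpy [-3.1409e+00  3.0000e-04 -1.3939e+00] w 0.0704 F [-0.71  0.09 -0.51]
rotvec [-0.001  0.     0.136] shift after turn mm [710.2  37.1  -4. ]
```

```bash
python3 -m handwheel '{"delta_pos":[[0,0,0],[50,2.5,0],[57,2.9,0],[57,2.9,0],[57,2.9,0],[57,2.9,0],[57,2.9,0],[57,2.9,0]],"rotation":[[0,0,0.136],[0,0,0],[0,0,0],[0,0,0],[0,0,0],[0,0,0],[0,0,0],[0,0,0]],"claw":[-0.5,-0.5,-0.5,-0.5,-0.5,-0.5,-0.5,-0.5]}'
python3 -m handwheel '{"delta_pos":[[57,2.9,0],[57,2.9,0],[57,2.9,0],[57,2.9,0],[57,2.9,0],[30,2.5,0],[0,0,0],[0,0,0]],"rotation":[[0,0,0],[0,0,0],[0,0,0],[0,0,0],[0,0,0],[0,0,0],[0,0,0],[0,0,0]],"claw":[-0.5,-0.5,-0.5,-0.5,-0.5,-0.5,-0.5,-0.5]}'
python3 to.py .532 -.362 .029 -1.53
```

```text
time: 11.65
tool_pos: [0.5384, -0.0452, 0.1562]
ee_rot: [-3.14, -0.0, -1.524]
wrist_force: [0.9, 0.5, 0.3]
width: 0.0707
time: 12.65
tool_pos: [0.5364, -0.358, 0.1556]
ee_rot: [-3.141, 0.001, -1.524]
wrist_force: [-0.3, -0.2, -0.3]
width: 0.0704
t 12.65 pos [ 0.5364 -0.358   0.1556] rpy [-3.1412e+00  7.0000e-04 -1.5236e+00] w 0.0704 F [-0.35 -0.17 -0.33]
rotvec [-0.     0.001  0.006] shift after turn mm [  3.8   4.6 126.6]
```

```bash
python3 -m handwheel '{"delta_pos":[[3.8,4.6,0],[0,0,20],[0,0,30],[0,0,0],[0,0,0],[0,0,0],[0,0,0],[0,0,0]],"rotation":[[0,0,0.006],[0,0,0],[0,0,0],[0,0,0],[0,0,0],[0,0,0],[0,0,0],[0,0,0]],"claw":[-0.5,-0.5,-0.5,-0.5,-0.5,-0.5,-0.5,-0.5]}'
python3 to.py .532 -.362 .029 -1.53
python3 - <<'E'
from h import *
for n in('top','scene'):
    s=robot.snapshot(n); im=s['color'][:,:,::-1]; a=im[110:230,330:490] if n=='top' else im[80:220,80:220]
    cv2.imwrite(f'pics/{n}5.png',cv2.resize(a,None,fx=4,fy=4))
E
```

```text
time: 13.65
tool_pos: [0.5321, -0.3631, 0.1061]
ee_rot: [-3.141, -0.001, -1.53]
wrist_force: [-0.0, -0.4, 0.2]
width: 0.0704
t 13.65 pos [ 0.5321 -0.3631  0.1061] rpy [-3.1408e+00 -6.0000e-04 -1.5301e+00] w 0.0704 F [-0.   -0.43  0.2 ]
rotvec [-0.001 -0.001 -0.   ] shift after turn mm [-1.1  0.  77.1]
```

View pics/scene5.png

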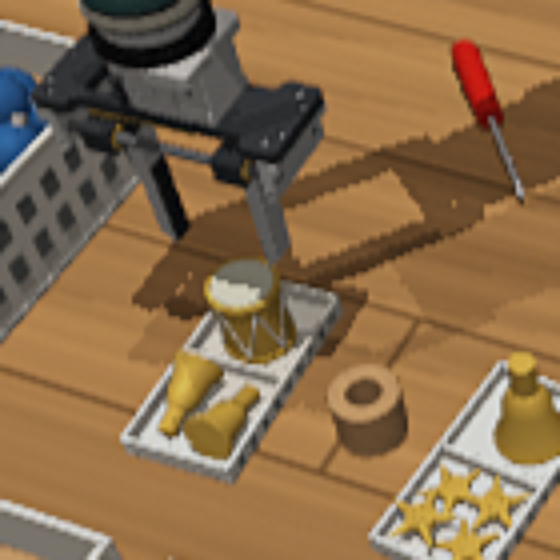

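View pics/top5.png

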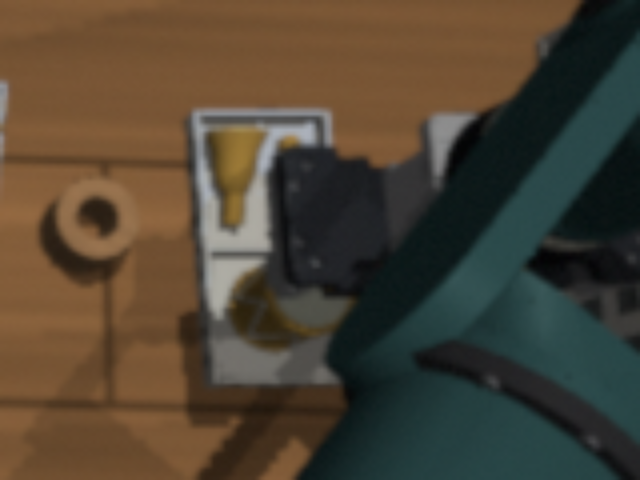

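Fingers straddle the drum (head at about (245,290) in the crop). Down and grip.

```bash
python3 -m handwheel '{"delta_pos":[[-1,0,30],[0,0,25],[0,0,15],[0,0,7],[0,0,0],[0,0,0],[0,0,0],[0,0,0]],"rotation":[[0,0,0],[0,0,0],[0,0,0],[0,0,0],[0,0,0],[0,0,0],[0,0,0],[0,0,0]],"claw":[-0.5,-0.5,-0.5,-0.5,-0.5,-0.5,0,0]}'
python3 -m handwheel '{"delta_pos":[[0,0,0],[0,0,0],[0,0,0],[0,0,0],[0,0,-10],[0,0,-40],[0,0,-50],[0,0,-20]],"rotation":[[0,0,0],[0,0,0],[0,0,0],[0,0,0],[0,0,0],[0,0,0],[0,0,0],[0,0,0]],"claw":[0,1,1,1,1,1,1,1]}'
python3 - <<'E'
from h import *
for n in('top','scene'):
    s=robot.snapshot(n); im=s['color'][:,:,::-1]; a=im[110:230,330:490] if n=='top' else im[80:220,80:220]
    cv2.imwrite(f'pics/{n}6.png',cv2.resize(a,None,fx=4,fy=4))
E
python3 to.py .5125 .1237 .13 -1.53
```

```text
time: 14.75
tool_pos: [0.5322, -0.3623, 0.0293]
ee_rot: [-3.141, -0.001, -1.53]
wrist_force: [-0.1, -0.3, 0.6]
width: 0.0551
time: 15.75
tool_pos: [0.5327, -0.3621, 0.152]
ee_rot: [-3.138, -0.002, -1.53]
wrist_force: [0.2, -0.5, -1.2]
width: 0.0548
t 15.85 pos [ 0.533  -0.3624  0.1518] rpy [-3.1374e+00 -3.1000e-03 -1.5297e+00] w 0.0552 F [ 0.96 -0.47 -1.32]
rotvec [-0.004 -0.003  0.   ] shift after turn mm [-486.5    0.6   21.8]
```

View pics/scene6.png

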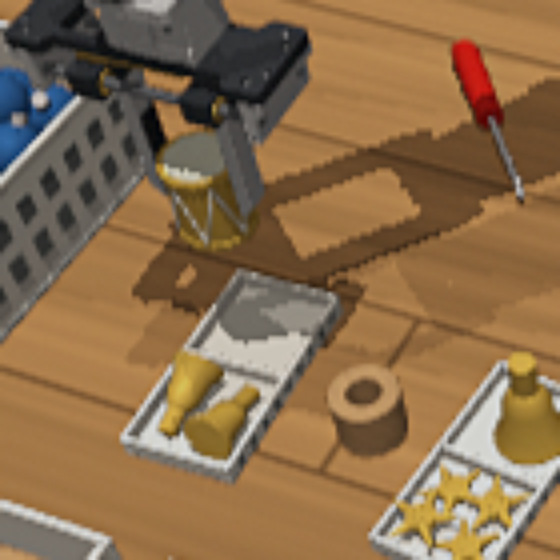

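```bash
python3 -m handwheel '{"delta_pos":[[-40,0,0],[-52,0,0],[-52,0,0],[-52,0,0],[-52,0,0],[-52,0,0],[-52,0,0],[-52,0,0]],"rotation":[[0,0,0],[0,0,0],[0,0,0],[0,0,0],[0,0,0],[0,0,0],[0,0,0],[0,0,0]],"claw":[1,1,1,1,1,1,1,1]}'
python3 -m handwheel '{"delta_pos":[[-50,0,0],[-32,0,0],[0,0,0],[0,0,20],[0,0,30],[0,0,30],[0,0,0],[0,0,0]],"rotation":[[0,0,0],[0,0,0],[0,0,0],[0,0,0],[0,0,0],[0,0,0],[0,0,0],[0,0,0]],"claw":[1,1,1,1,1,1,1,1]}'
python3 to.py .5125 .1237 .0295 -1.53
python3 - <<'E'
from h import *
for n in('top','scene'):
    s=robot.snapshot(n); im=s['color'][:,:,::-1]; a=im[110:230,130:290] if n=='top' else im[110:260,230:370]
    cv2.imwrite(f'pics/{n}7.png',cv2.resize(a,None,fx=4,fy=4))
E
```

```text
time: 16.85
tool_pos: [0.5136, 0.0437, 0.146]
ee_rot: [3.137, 0.001, -1.53]
wrist_force: [0.4, 0.0, -1.7]
width: 0.0549
time: 17.85
tool_pos: [0.5123, 0.1231, 0.0689]
ee_rot: [-3.141, -0.0, -1.531]
wrist_force: [0.2, -0.6, 0.1]
width: 0.0543
t 17.85 pos [0.5123 0.1231 0.0689] rpy [-3.1413e+00 -2.0000e-04 -1.5309e+00] w 0.0543 F [ 0.21 -0.64  0.08]
rotvec [-0.    -0.    -0.001] shift after turn mm [-0.6 -0.2 39.4]
```

View pics/scene7.png

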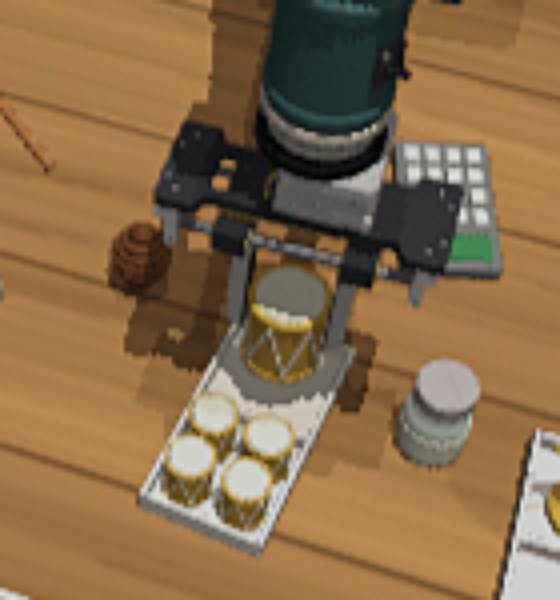

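Drum is over its bay, 39 mm up. Lower gently, release, raise.

```bash
python3 -m handwheel '{"delta_pos":[[0,0,15],[0,0,12],[0,0,6],[0,0,4],[0,0,2],[0,0,0],[0,0,0],[0,0,0]],"rotation":[[0,0,0],[0,0,0],[0,0,0],[0,0,0],[0,0,0],[0,0,0],[0,0,0],[0,0,0]],"claw":[1,1,1,1,1,1,1,1]}'
python3 to.py .5125 .1237 .0295 -1.53
```

```text
time: 18.95
tool_pos: [0.5122, 0.1238, 0.0297]
ee_rot: [-3.141, 0.0, -1.53]
wrist_force: [0.2, 0.3, -1.5]
width: 0.0549
t 18.95 pos [0.5122 0.1238 0.0297] rpy [-3.1411e+00  1.0000e-04 -1.5300e+00] w 0.0549 F [ 0.16  0.35 -1.5 ]
rotvec [-0.001  0.     0.   ] shift after turn mm [ 0.1 -0.3  0.2]
```

```bash
python3 -m handwheel '{"delta_pos":[[0,0,0.5],[0,0,0],[0,0,0],[0,0,0],[0,0,0],[0,0,-10],[0,0,-50],[0,0,-60]],"rotation":[[0,0,0],[0,0,0],[0,0,0],[0,0,0],[0,0,0],[0,0,0],[0,0,0],[0,0,0]],"claw":[0,-0.3,-0.5,-0.5,-0.5,-0.5,-0.5,-0.5]}'
python3 -m handwheel '{"delta_pos":[[0,0,0],[40,0,0],[52,0,0],[52,0,0],[52,0,0],[30,0,0],[0,0,0],[0,0,0]],"rotation":[[0,0,0],[0,0,0],[0,0,0],[0,0,0],[0,0,0],[0,0,0],[0,0,0],[0,0,0]],"claw":[-0.5,-0.5,-0.2,0,0,0,0,0]}'
python3 to.py .5447 -.1283 .06 -1.53
python3 - <<'E'
from h import *
for n in('top','scene'):
    s=robot.snapshot(n); im=s['color'][:,:,::-1]; a=im[110:230,130:330] if n=='top' else im[110:260,160:360]
    cv2.imwrite(f'pics/{n}8.png',cv2.resize(a,None,fx=4,fy=4))
E
```

```text
time: 19.95
tool_pos: [0.511, 0.1236, 0.1496]
ee_rot: [3.139, -0.0, -1.53]
wrist_force: [0.5, 0.0, 0.1]
width: 0.0706
time: 20.95
tool_pos: [0.5209, -0.1013, 0.1484]
ee_rot: [3.141, 0.001, -1.53]
wrist_force: [-0.8, 0.8, -0.2]
width: 0.0469
t 20.95 pos [ 0.5209 -0.1013  0.1484] rpy [ 3.1406e+00  1.1000e-03 -1.5298e+00] w 0.0469 F [-0.79  0.75 -0.24]
rotvec [0.001 0.001 0.   ] shift after turn mm [ 27.9 -22.7  88.4]
```

View pics/scene8.png

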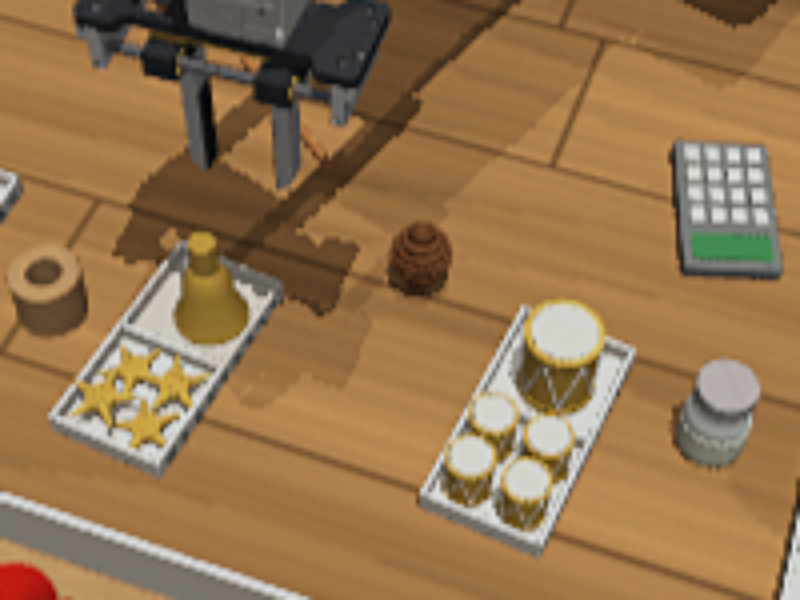

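View pics/top8.png

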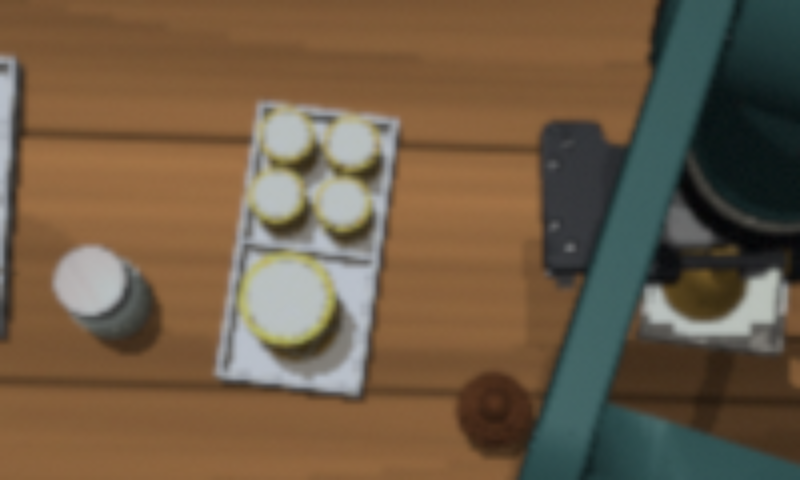

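Drum stands upright in its bay, centred. Now the bell.

```bash
python3 -m handwheel '{"delta_pos":[[28,-22.7,0],[0,0,0],[0,0,20],[0,0,20],[0,0,0],[0,0,0],[0,0,0],[0,0,0]],"rotation":[[0,0,0],[0,0,0],[0,0,0],[0,0,0],[0,0,0],[0,0,0],[0,0,0],[0,0,0]],"claw":[0,0,0,0,0,0,0,0]}'
python3 to.py .5447 -.1283 .06 -1.53
python3 - <<'E'
from h import *
s=robot.snapshot('scene'); im=s['color'][:,:,::-1]; a=im[110:230,140:260]
cv2.imwrite('pics/scene9.png',cv2.resize(a,None,fx=5,fy=5))
E
```

```text
time: 22.05
tool_pos: [0.5455, -0.1292, 0.11]
ee_rot: [-3.14, -0.001, -1.53]
wrist_force: [-0.6, 0.4, -0.6]
width: 0.0468
t 22.05 pos [ 0.5455 -0.1292  0.11  ] rpy [-3.14e+00 -5.00e-04 -1.53e+00] w 0.0468 F [-0.59  0.41 -0.62]
rotvec [-0.002 -0.001  0.   ] shift after turn mm [-0.9  0.8 50. ]
```

View pics/scene9.png

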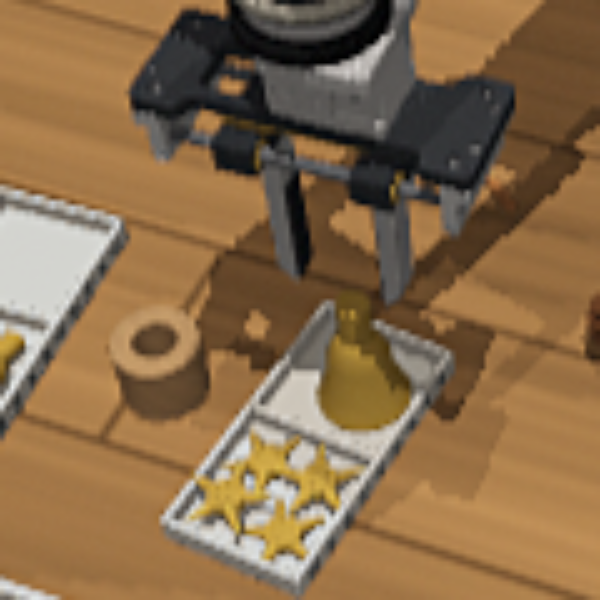

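Stem (350,310) lies between the fingers. Down, close, lift.

```bash
python3 -m handwheel '{"delta_pos":[[0,0,20],[0,0,20],[0,0,10],[0,0,0],[0,0,0],[0,0,0],[0,0,0],[0,0,0]],"rotation":[[0,0,0],[0,0,0],[0,0,0],[0,0,0],[0,0,0],[0,0,0],[0,0,0],[0,0,0]],"claw":[0,0,0,0,0,0.3,1,1]}'
python3 -m handwheel '{"delta_pos":[[0,0,0],[0,0,0],[0,0,0],[0,0,0],[0,0,-10],[0,0,-30],[0,0,-30],[0,0,-20]],"rotation":[[0,0,0],[0,0,0],[0,0,0],[0,0,0],[0,0,0],[0,0,0],[0,0,0],[0,0,0]],"claw":[1,1,1,1,1,1,1,1]}'
python3 to.py .528 -.3615 .148 -1.53
python3 - <<'E'
from h import *
s=robot.snapshot('scene'); im=s['color'][:,:,::-1]; a=im[80:230,110:260]
cv2.imwrite('pics/scene10.png',cv2.resize(a,None,fx=4,fy=4))
E
```

```text
time: 23.1
tool_pos: [0.5452, -0.1292, 0.0593]
ee_rot: [-3.141, -0.0, -1.53]
wrist_force: [-0.9, -0.9, 0.8]
width: 0.0206
time: 24.1
tool_pos: [0.5453, -0.1291, 0.1505]
ee_rot: [-3.14, -0.0, -1.53]
wrist_force: [-0.6, -0.4, -1.5]
width: 0.019
t 24.1 pos [ 0.5453 -0.1291  0.1505] rpy [-3.1405e+00 -2.0000e-04 -1.5299e+00] w 0.019 F [-0.57 -0.45 -1.47]
rotvec [-0.001 -0.     0.   ] shift after turn mm [231.5  26.8   2.5]
```

View pics/scene10.png

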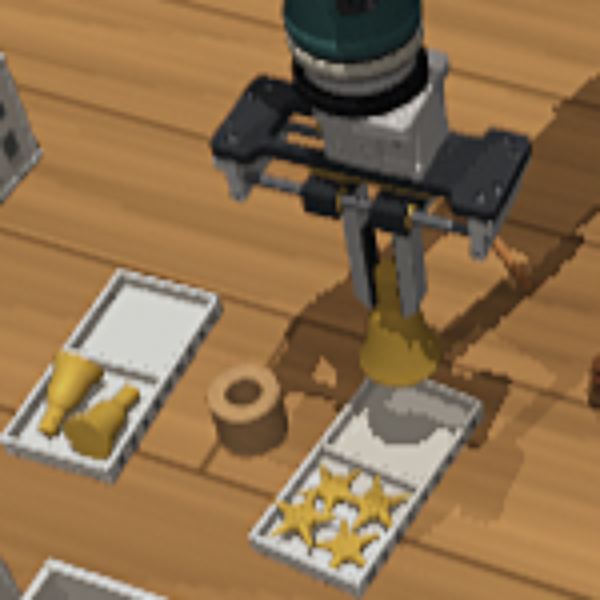

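```bash
python3 -m handwheel '{"delta_pos":[[30,3.8,0],[45,5,0],[45,5,0],[45,5,0],[45,5,0],[21.5,3,0],[0,0,0],[0,0,0]],"rotation":[[0,0,0],[0,0,0],[0,0,0],[0,0,0],[0,0,0],[0,0,0],[0,0,0],[0,0,0]],"claw":[1,1,1,1,1,1,1,1]}'
python3 -m handwheel '{"delta_pos":[[0,0,0],[0,0,20],[0,0,20],[0,0,15],[0,0,0],[0,0,0],[0,0,0],[0,0,0]],"rotation":[[0,0,0],[0,0,0],[0,0,0],[0,0,0],[0,0,0],[0,0,0],[0,0,0],[0,0,0]],"claw":[1,1,1,1,1,1,1,1]}'
python3 to.py .528 -.3615 .06 -1.53
python3 - <<'E'
from h import *
s=robot.snapshot('scene'); im=s['color'][:,:,::-1]; a=im[80:230,70:220]
cv2.imwrite('pics/scene11.png',cv2.resize(a,None,fx=4,fy=4))
E
```

```text
time: 25.15
tool_pos: [0.528, -0.3599, 0.1487]
ee_rot: [3.141, 0.002, -1.529]
wrist_force: [-1.1, -0.2, -1.6]
width: 0.0196
time: 26.15
tool_pos: [0.5281, -0.3619, 0.0949]
ee_rot: [-3.14, -0.001, -1.53]
wrist_force: [0.3, 0.4, -3.1]
width: 0.0197
t 26.15 pos [ 0.5281 -0.3619  0.0949] rpy [-3.1404e+00 -1.0000e-03 -1.5301e+00] w 0.0197 F [ 0.31  0.39 -3.06]
rotvec [-0.001 -0.001 -0.   ] shift after turn mm [-0.4  0.  34.9]
```

View pics/scene11.png

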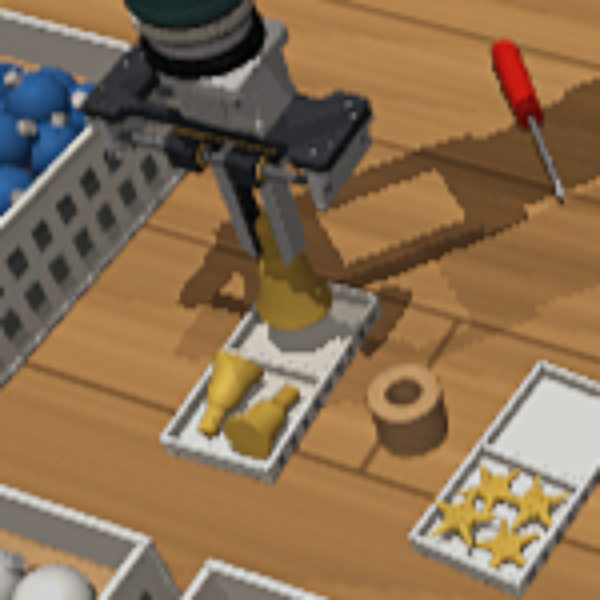

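Bell hangs upright over its bay, about 35 mm up. Lower to the grasp height.

```bash
python3 -m handwheel '{"delta_pos":[[0,0,14],[0,0,10],[0,0,6],[0,0,3],[0,0,2],[0,0,0],[0,0,0],[0,0,0]],"rotation":[[0,0,0],[0,0,0],[0,0,0],[0,0,0],[0,0,0],[0,0,0],[0,0,0],[0,0,0]],"claw":[1,1,1,1,1,1,1,1]}'
python3 -m handwheel '{"delta_pos":[[0,0,0.5],[0,0,0],[0,0,0],[0,0,0],[0,0,0],[0,0,-20],[0,0,-40],[0,0,-30]],"rotation":[[0,0,0],[0,0,0],[0,0,0],[0,0,0],[0,0,0],[0,0,0],[0,0,0],[0,0,0]],"claw":[1,0.4,0.2,0,0,0,0,0]}'
python3 -m handwheel '{"delta_pos":[[0,0,0],[-30,0,0],[-55,0,0],[-55,0,0],[-55,0,0],[-55,0,0],[-55,0,0],[-55,0,0]],"rotation":[[0,0,0],[0,0,0],[0,0,0],[0,0,0],[0,0,0],[0,0,0],[0,0,0],[0,0,0]],"claw":[0,0,0,0,0,0,0,0]}'
python3 - <<'E'
from h import *
for n in('top','scene'):
    s=robot.snapshot(n); im=s['color'][:,:,::-1]; cv2.imwrite(f'pics/{n}12.png',im)
E
python3 to.py .540 .349 .15 .052
```

```text
time: 27.2
tool_pos: [0.528, -0.3617, 0.0593]
ee_rot: [-3.141, -0.001, -1.53]
wrist_force: [0.9, -0.6, -0.6]
width: 0.0194
time: 28.2
tool_pos: [0.5283, -0.362, 0.1521]
ee_rot: [-3.139, -0.002, -1.53]
wrist_force: [-0.9, -0.5, -0.4]
width: 0.0468
time: 29.2
tool_pos: [0.5119, 0.0, 0.1472]
ee_rot: [3.14, 0.0, -1.53]
wrist_force: [0.4, 0.2, -0.3]
width: 0.0472
t 29.3 pos [0.5117 0.0031 0.1473] rpy [ 3.1396e+00  2.6000e-03 -1.5232e+00] w 0.0469 F [ 0.48 -0.71 -1.41]
rotvec [-0.     0.004 -1.575] shift after turn mm [  46.2 -344.    -2.7]
```

View pics/scene12.png

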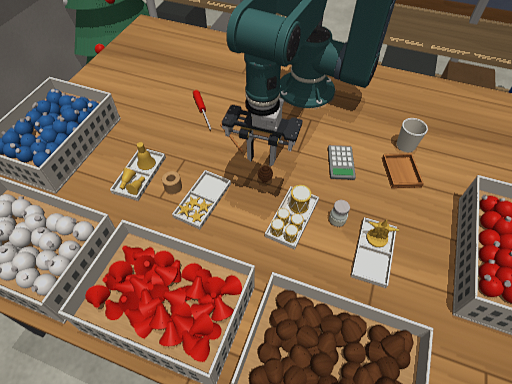

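View pics/top12.png

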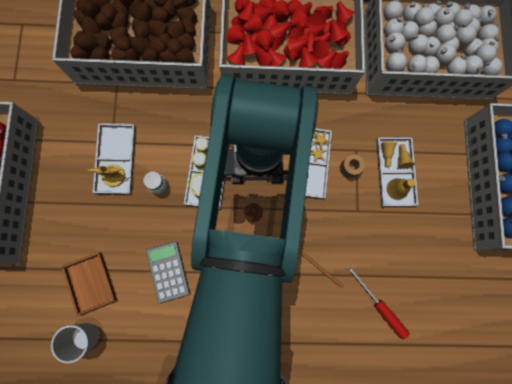

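Bell upright in its bay (top: around (402,188)), star in spare (112,174), bystanders unmoved. Back to the star.

```bash
python3 -m handwheel '{"delta_pos":[[0,0,0],[0,0,0],[0,0,0],[0,0,0],[0,0,0],[0,0,0],[0,0,0],[0,0,0]],"rotation":[[0,0,-0.18],[0,0,-0.18],[0,0,-0.18],[0,0,-0.18],[0,0,-0.18],[0,0,-0.18],[0,0,-0.18],[0,0,-0.18]],"claw":[0,0,0,0,0,0,0,0]}'
python3 -m handwheel '{"delta_pos":[[0,0,0],[6,-44,0],[6,-50,0],[7,-50,0],[7,-50,0],[7,-50,0],[7,-50,0],[0,0,0]],"rotation":[[0,0,-0.142],[0,0,0],[0,0,0],[0,0,0],[0,0,0],[0,0,0],[0,0,0],[0,0,0]],"claw":[0,0,0,0,0,0,0,0]}'
python3 to.py .540 .349 .11 .052
python3 - <<'E'
from h import *
s=robot.snapshot('top');im=s['color'][:,:,::-1];cv2.imwrite('pics/top13.png',cv2.resize(im[150:210,80:140],None,fx=8,fy=8,interpolation=cv2.INTER_NEAREST))
E
```

```text
time: 30.3
tool_pos: [0.5125, -0.0028, 0.1473]
ee_rot: [3.141, 0.002, -0.085]
wrist_force: [0.2, 0.5, -0.2]
width: 0.0474
time: 31.3
tool_pos: [0.5372, 0.2958, 0.1466]
ee_rot: [3.141, 0.002, 0.056]
wrist_force: [-0.8, -0.1, 0.0]
width: 0.047
t 31.3 pos [0.5372 0.2958 0.1466] rpy [3.141e+00 2.300e-03 5.570e-02] w 0.047 F [-0.84 -0.12  0.02]
rotvec [0.001 0.002 0.004] shift after turn mm [  5.6 -53.   36.6]
```

```bash
python3 -m handwheel '{"delta_pos":[[5.5,-53,0],[0,0,0],[0,0,20],[0,0,17],[0,0,0],[0,0,0],[0,0,0],[0,0,0]],"rotation":[[0,0,0.004],[0,0,0],[0,0,0],[0,0,0],[0,0,0],[0,0,0],[0,0,0],[0,0,0]],"claw":[0,0,0,0,0,0,0,0]}'
python3 to.py .540 .349 .0365 .052
python3 - <<'E'
from h import *
s=robot.snapshot('scene'); im=s['color'][:,:,::-1]; a=im[140:290,300:450]
cv2.imwrite('pics/scene14.png',cv2.resize(a,None,fx=4,fy=4))
E
```

```text
time: 32.35
tool_pos: [0.5408, 0.3473, 0.1124]
ee_rot: [-3.141, -0.001, 0.048]
wrist_force: [-0.3, 0.5, 0.2]
width: 0.047
t 32.35 pos [0.5408 0.3473 0.1124] rpy [-3.141e+00 -1.400e-03  4.810e-02] w 0.047 F [-0.28  0.51  0.24]
rotvec [-0.001 -0.001 -0.004] shift after turn mm [-0.7 -1.8 75.9]
```

View pics/scene14.png

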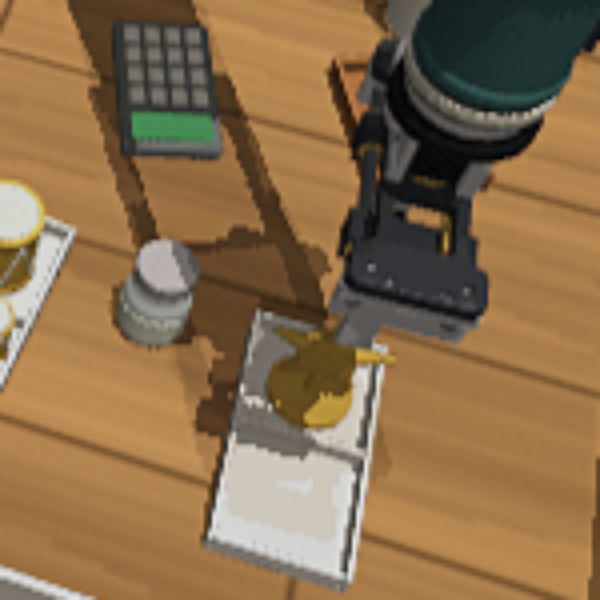

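Star still upright under the fingers. Down, grip, lift.

```bash
python3 -m handwheel '{"delta_pos":[[0,-1.8,0],[0,0,30],[0,0,30],[0,0,16],[0,0,0],[0,0,0],[0,0,0],[0,0,0]],"rotation":[[0,0,-0.004],[0,0,0],[0,0,0],[0,0,0],[0,0,0],[0,0,0],[0,0,0],[0,0,0]],"claw":[0,0,0,0,0,0,1,1]}'
python3 -m handwheel '{"delta_pos":[[0,0,0],[0,0,0],[0,0,0],[0,0,0],[0,0,-10],[0,0,-40],[0,0,-50],[0,0,-20]],"rotation":[[0,0,0],[0,0,0],[0,0,0],[0,0,0],[0,0,0],[0,0,0],[0,0,0],[0,0,0]],"claw":[1,1,1,1,1,1,1,1]}'
python3 to.py .5456 -.1351 .155 .052
python3 - <<'E'
from h import *
s=robot.snapshot('scene'); im=s['color'][:,:,::-1]; a=im[140:290,300:450]
cv2.imwrite('pics/scene15.png',cv2.resize(a,None,fx=4,fy=4))
E
```

```text
time: 33.4
tool_pos: [0.541, 0.3492, 0.0367]
ee_rot: [-3.141, -0.002, 0.052]
wrist_force: [-0.2, -0.2, 0.6]
width: 0.0307
time: 34.4
tool_pos: [0.5419, 0.3496, 0.1603]
ee_rot: [-3.139, -0.006, 0.052]
wrist_force: [0.4, 0.4, -1.5]
width: 0.0178
t 34.4 pos [0.5419 0.3496 0.1603] rpy [-3.1387 -0.0063  0.0519] w 0.0178 F [ 0.38  0.42 -1.53]
rotvec [-0.003 -0.006 -0.   ] shift after turn mm [-21.5 484.3   5.3]
```

View pics/scene15.png

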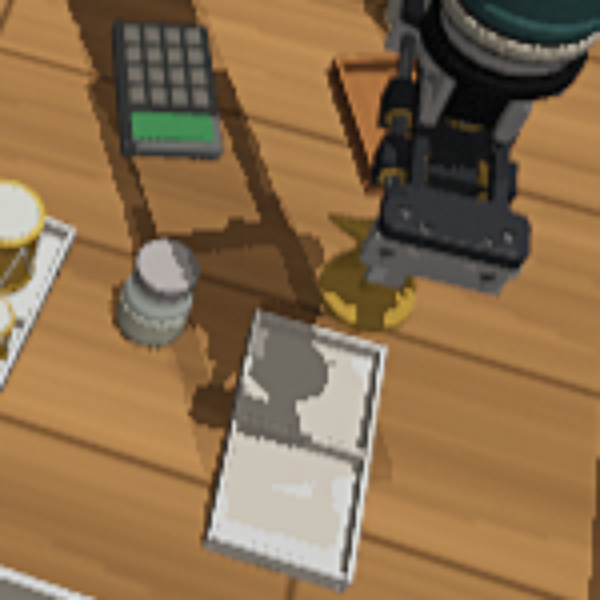

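```bash
python3 -m handwheel '{"delta_pos":[[-2,40,0],[-2,52,0],[-2,52,0],[-2,52,0],[-2,52,0],[-2,52,0],[-2,52,0],[-2,52,0]],"rotation":[[0,0,0],[0,0,0],[0,0,0],[0,0,0],[0,0,0],[0,0,0],[0,0,0],[0,0,0]],"claw":[1,1,1,1,1,1,1,1]}'
python3 -m handwheel '{"delta_pos":[[-2,50,0],[-2,30,0],[0,0,0],[0,0,0],[0,0,20],[0,0,30],[0,0,30],[0,0,0]],"rotation":[[0,0,0],[0,0,0],[0,0,0],[0,0,0],[0,0,0],[0,0,0],[0,0,0],[0,0,0]],"claw":[1,1,1,1,1,1,1,1]}'
python3 -m handwheel '{"delta_pos":[[0,0,0],[0,0,0],[0,0,0],[0,0,0],[0,0,0],[0,0,0],[0,0,0],[0,0,0]],"rotation":[[0,0,0],[0,0,0],[0,0,0],[0,0,0],[0,0,0],[0,0,0],[0,0,0],[0,0,0]],"claw":[1,1,1,1,1,1,1,1]}'
python3 to.py .5456 -.1351 .037 .052
python3 - <<'E'
from h import *
s=robot.snapshot('scene'); im=s['color'][:,:,::-1]; a=im[110:260,150:300]
cv2.imwrite('pics/scene16.png',cv2.resize(a,None,fx=4,fy=4))
E
```

```text
time: 35.45
tool_pos: [0.5448, -0.057, 0.1547]
ee_rot: [-3.141, 0.001, 0.052]
wrist_force: [0.5, 0.4, -1.4]
width: 0.0175
time: 36.45
tool_pos: [0.5434, -0.1331, 0.0724]
ee_rot: [-3.139, 0.006, 0.054]
wrist_force: [-0.7, -0.2, -1.6]
width: 0.0173
time: 37.45
tool_pos: [0.5455, -0.1355, 0.0754]
ee_rot: [-3.141, 0.0, 0.052]
wrist_force: [0.1, -0.2, -0.6]
width: 0.0169
t 37.45 pos [ 0.5455 -0.1355  0.0754] rpy [-3.1414e+00  1.0000e-04  5.2000e-02] w 0.0169 F [ 0.06 -0.2  -0.63]
rotvec [-0.  0. -0.] shift after turn mm [ 0.1 -0.4 38.4]
```

View pics/scene16.png

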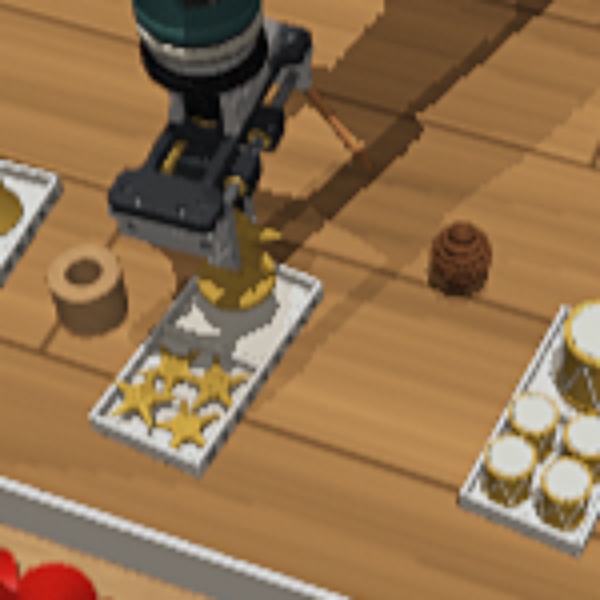

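Star hangs over its bay. Set it down.

```bash
python3 -m handwheel '{"delta_pos":[[0,0,15],[0,0,12],[0,0,5],[0,0,4],[0,0,2.5],[0,0,0],[0,0,0],[0,0,0]],"rotation":[[0,0,0],[0,0,0],[0,0,0],[0,0,0],[0,0,0],[0,0,0],[0,0,0],[0,0,0]],"claw":[1,1,1,1,1,1,1,1]}'
python3 -m handwheel '{"delta_pos":[[0,0,0.5],[0,0,0],[0,0,0],[0,0,0],[0,0,0],[0,0,-20],[0,0,-40],[0,0,-55]],"rotation":[[0,0,0],[0,0,0],[0,0,0],[0,0,0],[0,0,0],[0,0,0],[0,0,0],[0,0,0]],"claw":[1,0.4,0.2,0,0,0,0,0]}'
python3 -m handwheel '{"delta_pos":[[0,0,0],[-30,0,0],[-40,0,-20],[-40,0,-20],[-40,0,-20],[-40,0,0],[0,0,0],[0,0,0]],"rotation":[[0,0,0],[0,0,0],[0,0,0],[0,0,0],[0,0,0],[0,0,0],[0,0,0],[0,0,0]],"claw":[0,0,0,0,0,0,0,0]}'
python3 - <<'E'
from h import *
for n in('top','scene'):
    s=robot.snapshot(n); im=s['color'][:,:,::-1]
    a=im[110:230,80:440] if n=='top' else im[110:290,100:410]
    cv2.imwrite(f'pics/{n}17.png',cv2.resize(a,None,fx=2.2,fy=2.2,interpolation=cv2.INTER_CUBIC))
E
```

```text
time: 38.5
tool_pos: [0.5457, -0.1356, 0.0373]
ee_rot: [3.141, -0.001, 0.052]
wrist_force: [0.7, -0.2, -0.8]
width: 0.0172
time: 39.5
tool_pos: [0.5443, -0.1351, 0.1508]
ee_rot: [-3.14, 0.004, 0.052]
wrist_force: [0.4, -0.3, 0.6]
width: 0.0468
time: 40.5
tool_pos: [0.356, -0.1453, 0.2108]
ee_rot: [-3.141, 0.0, 0.052]
wrist_force: [1.1, 0.7, -0.3]
width: 0.0472
```

View pics/scene17.png

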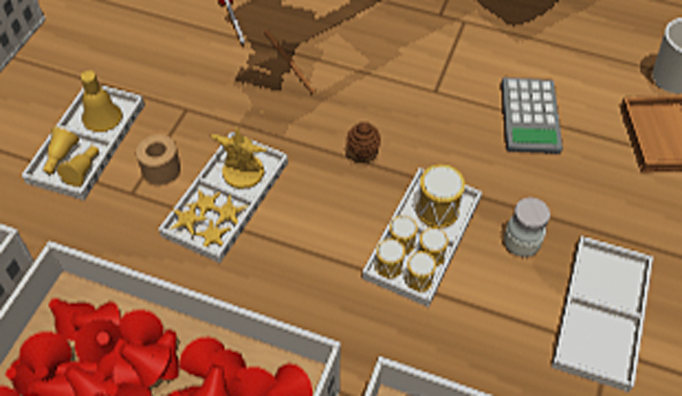

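View pics/top17.png

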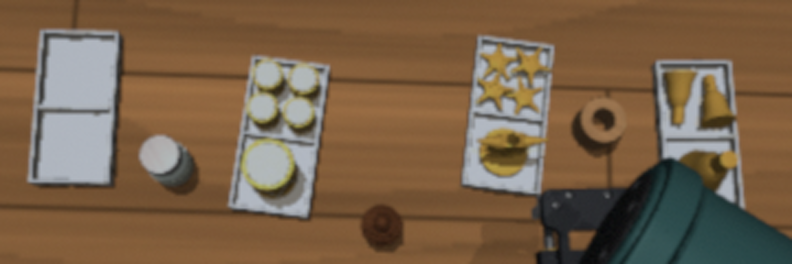

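All three look upright and in place, bystanders unchanged. One numeric check before handing in.

Run:
```python
from h import *
s=robot.snapshot('top')
f=lambda u,v:(80+u/2.2-.5,110+v/2.2-.5)
print('drum',ray(s,f(268.5,165.5),.066)[:2],'bay .5125 .1237')
a,b=ray(s,f(476,147),.068)[:2],ray(s,f(547,142),.068)[:2]
print('star',(a+b)/2,np.linalg.norm(a-b),'bay .5456 -.1351')
print('bell stem',ray(s,f(728,160),.09)[:2],'bay .528 -.3615')
```

```text
drum [0.51123059 0.12392663] bay .5125 .1237
star [ 0.54143577 -0.13395895] 0.07681658901388883 bay .5456 -.1351
bell stem [ 0.52663849 -0.35859744] bay .528 -.3615
```

```bash
python3 -c "
from bench import robot
print(robot.close_job())"
```

```text
the job is handed in; nothing more can be done
None
```

The bell, star and drum now each stand in the front bay of their own kind's tray, and I handed the job in at about 41 s of the 117 s allowed. I parked the star in the spare tray, moved the drum and then the bell to their own trays, and finally brought the star across. Each one was lowered to the height it was gripped at before the fingers opened, and none was dropped.

In the last pictures all three are upright and sit within 5 mm of their bay centres; the limit is 18 mm. The pine cone, jar and roll look unmoved, the spare tray is empty again and the arm is clear of everything. In the last top view the arm hid part of the bell's bay, so I checked the bell by its stem there and by the scene picture. No check failed or disagreed; `close_job()` gives no verdict.

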